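# Weigh the jar kept behind the reagent bottles

## Task

The little lidded jar at the back of the reagent tray has to go on the balance, but three taller bottles hem it in: first stand all three bottles in the blue tray, then set the jar on the middle of the balance's pan, and after that put each bottle back on the very spot in the reagent tray where it stood before. Keep the bottles and the jar upright, set them down gently without dropping them, and leave the slide mailer and the small dropper bottle in the trays as they are.

Things in the scene. Friction and masses are not known exactly. Their poses are not given: they have to be found in the camera images.
- amber_bottle: Round brown glass bottle, black screw cap. Body 62 mm in diameter up to 93 mm, shoulder to 113 mm, neck 34 mm; cap 40 mm in diameter, from 120 to 146 mm above the foot. About 0.3 kg. Origin: centre of its underside, z up. Starts on one of three spots in the reagent tray (before the jar or at either side of it) and must return to that same spot.
- square_bottle: Square white plastic bottle, 56 x 56 mm in plan up to 86 mm, round shoulder to 98 mm, neck 36 mm; round white cap 42 mm in diameter, from 104 to 130 mm above the foot. About 0.26 kg. Origin: centre of its underside, z up. On another of the three spots, to which it returns; its turn about the vertical does not matter.
- slim_bottle: Slim, tallest, round white plastic bottle, 48 mm in diameter up to 114 mm, shoulder to 130 mm, neck 26 mm; white cap 32 mm in diameter, from 132 to 158 mm above the foot. About 0.18 kg. Origin: centre of its underside, z up. On the remaining spot, to which it returns.
- jar: Short white wide-mouth jar, 50 mm high: body 47 mm in diameter, screw lid 50 mm in diameter over the top 18 mm (32 to 50 mm). About 0.11 kg. Origin: centre of its underside, z up. In the reagent tray, about 68 mm (centre to centre) from each of the three bottles, which leave no room for a gripper round it until they are gone.
- reagent_tray: Grey open tray fixed to the bench, 190 mm (its x) by 235 mm (its y), rim 22 mm above the bench, walls and floor 4 mm thick (floor 4 mm above the bench). Origin: centre of its underside. The jar stands at about (25, 0) mm, the bottles at about (-43, 0), (20, 68) and (20, -68) mm, each within a few mm.
- blue_tray: Shallow blue tray fixed to the bench, the side area for the bottles: 300 mm (its x) by 190 mm (its y), rim 24 mm above the bench, walls and floor 4 mm thick (floor 4 mm above the bench). To the robot's left or right. Origin: centre of its underside. The mailer lies along its +y wall; the rest is free: on y = -25 mm three bottles fit at x = -85, 0 and 85 mm.
- balance: White top-loading balance fixed to the bench, on the other side from the blue tray; casing 200 mm wide, 255 mm deep, 63 mm high round the pan; display at its -x end. Round steel pan 120 mm in diameter, its top 82 mm above the bench; it does not give. Origin: on the bench exactly under the pan's centre, z up.
- dropper: Bystander: small brown dropper bottle with a black bulb, 26 mm in diameter and 64 mm high, in a front corner of the reagent tray. Origin: centre of its underside, z up. Leave alone.
- mailer: Bystander: flat pale plastic slide mailer, 84 x 31 mm and 16 mm high, lying in the blue tray along its +y wall, centred 64 to 67 mm from the tray's middle line. Origin: centre of its underside. Leave alone.
Things that resemble listed ones, but are neither listed nor needed, are in the scene too. Of the things that look like the jar, take the one that is farthest from the robot's base at the start. What is shaped like the slim_bottle but purple is not meant.

How it is judged:
On the way, in this order (a step that is already met when the one before it is completed fails the run):
1. all three bottles stand upright and released on the floor of the blue tray, the jar still in its place (within 30 mm) (x of amber_bottle in the frame of blue_tray between -0.125 and 0.125 m and y of amber_bottle in the frame of blue_tray between -0.075 and 0.075 m and z of each of amber_bottle, square_bottle, slim_bottle in the frame of blue_tray below 0.01 m and linear speed of each of amber_bottle, square_bottle, slim_bottle below 0.03 m/s and contact force between the fingers and amber_bottle below 0.1 N and angle between each of amber_bottle, square_bottle, slim_bottle's own z axis and vertical below 0.1 rad and x of square_bottle in the frame of blue_tray between -0.125 and 0.125 m and y of square_bottle in the frame of blue_tray between -0.075 and 0.075 m and contact force between the fingers and square_bottle below 0.1 N and x of slim_bottle in the frame of blue_tray between -0.125 and 0.125 m and y of slim_bottle in the frame of blue_tray between -0.075 and 0.075 m and contact force between the fingers and slim_bottle below 0.1 N and distance of jar from where it was at the start of the episode below 0.03 m), for 0.2 s.
2. the jar stands released on the pan, within 15 mm of its centre, while the three bottles still stand in the blue tray (horizontal distance between jar and balance below 0.015 m and z of jar in the frame of balance between 0.076 and 0.088 m and linear speed of each of jar, amber_bottle, square_bottle, slim_bottle below 0.03 m/s and contact force between the fingers and jar below 0.1 N and angle between each of jar, amber_bottle, square_bottle, slim_bottle's own z axis and vertical below 0.1 rad and x of amber_bottle in the frame of blue_tray between -0.125 and 0.125 m and y of amber_bottle in the frame of blue_tray between -0.075 and 0.075 m and z of each of amber_bottle, square_bottle, slim_bottle in the frame of blue_tray below 0.01 m and contact force between the fingers and amber_bottle below 0.1 N and x of square_bottle in the frame of blue_tray between -0.125 and 0.125 m and y of square_bottle in the frame of blue_tray between -0.075 and 0.075 m and contact force between the fingers and square_bottle below 0.1 N and x of slim_bottle in the frame of blue_tray between -0.125 and 0.125 m and y of slim_bottle in the frame of blue_tray between -0.075 and 0.075 m and contact force between the fingers and slim_bottle below 0.1 N), for 0.2 s.
At the end, for the whole second after the job is handed in: The jar stands upright on the balance's pan, its axis within 15 mm of the pan's centre, and each of the three bottles stands upright in the reagent tray within 15 mm of where it stood at the start; all are released and at rest (horizontal distance between jar and balance below 0.015 m and z of jar in the frame of balance between 0.076 and 0.088 m and linear speed of each of jar, amber_bottle, square_bottle, slim_bottle below 0.03 m/s and contact force between the fingers and jar below 0.1 N and angle between each of jar, amber_bottle, square_bottle, slim_bottle's own z axis and vertical below 0.1 rad and distance of each of amber_bottle, square_bottle, slim_bottle from where it was at the start of the episode below 0.015 m and contact force between the fingers and amber_bottle below 0.1 N and contact force between the fingers and square_bottle below 0.1 N and contact force between the fingers and slim_bottle below 0.1 N); the robot touches nothing.
It fails at once if a bystander (dropper bottle or slide mailer) is pushed more than 30 mm from its place or tipped over (distance of any of dropper, mailer from where it was at the start of the episode above 0.03 m or angle between any of dropper, mailer's own z axis and vertical above 0.6 rad).
It fails at once if a bottle or the jar is tipped by more than about 35 degrees (angle between any of amber_bottle, square_bottle, slim_bottle, jar's own z axis and vertical above 0.6 rad).
It fails at once if a bottle or the jar is let fall (out of the fingers and falling or sliding faster than 0.6 m/s, a drop of about 20 mm) ((linear speed of amber_bottle above 0.6 m/s and contact force between the fingers and amber_bottle below 0.02 N) or (linear speed of square_bottle above 0.6 m/s and contact force between the fingers and square_bottle below 0.02 N) or (linear speed of slim_bottle above 0.6 m/s and contact force between the fingers and slim_bottle below 0.02 N) or (linear speed of jar above 0.6 m/s and contact force between the fingers and jar below 0.02 N)).
It also fails if it takes over 138 s, if anything falls off the work surface, if the arm or the gripper's body presses on something with over 40 N, if the wrist force passes 120 N, or if a joint passes its speed limit or range.

## Robot

A 6-joint arm with a two-finger parallel gripper is mounted at the origin on the work surface. World frame = base frame: x ahead of the robot, y to its left, z up, the work surface at z = 0. Lengths are in m, angles in rad, forces in N, time in s.
With the tool pointing down it reaches from about 0.35 to 0.975 m from the base axis. Payload 4.9 kg.
Tool frame: the origin (TCP) lies on the centre line of the jaws, within the pads' length; the fingertips stand 14 mm ahead of it and the grasp point (between the pads) lies 5 mm behind it (nose_length is the distance from the TCP to the fingertips, in m); y points along the fingers, x is the direction in which the jaws open and shut, and the axes are right-handed (so a half turn about y gives the same grasp; the last joint's range is limited). The gripper opens to 85 mm and grips with 20 to 120 N. Pads are 22 mm wide; open, the fingers measure 114 mm over their backs; the gripper's body (76 mm by 85 mm) begins 54 mm behind the grasp point. The pads swing forward as they close: fully open they stand 13 mm farther back than shut.
Start: joints at [1.153, 0.053, 1.613, -0, 1.476, -0.119], TCP at [0.184, 0.597, 0.245] pointing down, gripper open.
Joint ranges: [-3.01, 3.01], [-1.01, 2.22], [0.06, 2.58], [-1.02, 4.17], [0.09, 2.62], [-3.14, 3.14]. Speed limits (rad/s): [2.57, 2.57, 3.14, 3.14, 3.14, 3.14].

## Interface

Orientations are given as a rotation vector (axis times angle).
In Python, from station import get_obs, get_image, finish_job, nose_length gives the robot as it stands.
- The arm moves only by the tool send_rows, never from a script. Its argument "deltas" is a list of rows, each a list of 7 numbers: the gripper's target within -1 to 1 (fully open at 1, half-way at 0, shut at -1), then the shift along the tool's x, y, z in m, then the turn, a rotation vector about the tool's x, y, z in degrees. In form: [[hand, tx, ty, tz, wx, wy, wz], ...]. A call has exactly 10 rows; each row is the pose to reach, as a shift and turn from the pose commanded when the call began, along the tool's axes at that moment; what a row does not reach only later rows make up. A row lasts 1/8 s, in which the tool goes at most 62.5 mm and 10.7 degrees, less where a joint would pass 70% of its speed; a pose out of reach is approached as far as the arm can. A call with a gripper value outside its range is refused whole. The fingers move at their own pace and stop on an object; "newtons" is the grip in N (left out, the last holds). Time passes only in rows, so rows that repeat a pose let the fingers close, or fill a call up. It gives the time, the measured TCP pose, the force and the opening at its end, in the units of the state.
- get_obs(): the state, without advancing time (a new reading comes with each control period).
- get_image(name): name is "scene" or "top" or "wrist"; returns a dict with "frame" (480x640x3 uint8, red, green, blue), "mtx" (3x3 intrinsics, pixels), "D" ([k1, k2, p1, p2, k3] as OpenCV has them; the pictures are not rectified), "rvec" (rotation vector, rad) and "tvec" (3), from world to camera coordinates, as OpenCV has them. Camera axes: x right, y down, z forward; pixel columns grow to the right and rows downward; lengths in m; the calibration is good to about 2 mm. A picture is of the moment at which its call begins. There is no depth.
- finish_job(): hands the job in, once; it reports no verdict.
The state is a dict: "t": time; "q": joint angles; "dq": joint speeds; "effort": joint torques, N m; "tool_pos": TCP position; "tool_rot": TCP orientation; "contact_force": force on the tool from outside, world axes, zero at the start; "wrist_torque": the same for the moment, N m; "opening": finger opening in m.
Only numpy, scipy, OpenCV 4.12 (cv2) and the standard library are available. Lean on these libraries where they do the work, as an engineer would, in place of code of your own. Each camera call takes 0.05 s, during which the arm holds its last target.

## Working session

There is one attempt and no reset: what is moved stays moved. The work goes in short steps, Python scripts to look and compute and a tool call to move; the robot and the scene stay as the last step left them, time stands still between calls to the robot, and variables do not carry over. Pictures are saved under pics/ and viewed, and the job is handed in when it is done.

Besides the shell and the picture viewer there is one more tool, called after "Emit:" by a JSON object that holds its "op" and its "data", one argument or row to a line. send_rows: Moves the arm, as the interface text tells. Its arguments: {"type":"object","properties":{"deltas":{"type":"array"},"newtons":{"type":"number"}},"required":["deltas"]}

```bash
ls; mkdir -p pics; python3 - <<'E'
from station import *
import cv2
o=get_obs()
for k,v in o.items(): print(k,v)
print(nose_length)
for n in ["scene","top","wrist"]:
    d=get_image(n); cv2.imwrite(f"pics/{n}0.png",d["frame"][:,:,::-1]); print(n,d["mtx"],d["D"],d["rvec"],d["tvec"])
E
```

```text
pics
t 0.0
q [ 1.15301707e+00  5.33757863e-02  1.61428547e+00 -8.82470828e-06
  1.47599052e+00 -1.19019610e-01]
dq [-7.28571236e-05 -6.89453798e-04 -6.69385344e-04 -9.84651877e-05
  4.47409019e-04  2.44414177e-03]
effort [-1.69122850e-03 -3.93678474e+01 -3.70177281e+01 -2.39068386e-04
  6.71748421e-03 -1.62060205e-07]
tool_pos [0.18373246 0.596768   0.24405635]
tool_rot [-1.33690093 -0.98502117  0.98798678]
contact_force [-0.07677859 -0.65593517 -0.30180506]
wrist_torque [-0.05736459 -0.0041129  -0.01692816]
opening 0.08500670448595223
0.014
scene [[440.80519198   0.         322.13017718]
 [  0.         440.80519198 239.11860895]
 [  0.           0.           1.        ]] [0.00744287 0.         0.         0.         0.        ] [ 2.25773303  1.28847879 -0.38559907] [-0.27578774 -0.3131541   1.06793887]
top [[532.58108489   0.         317.31039539]
 [  0.         532.58108489 232.3208786 ]
 [  0.           0.           1.        ]] [-0.03714313  0.          0.          0.          0.        ] [ 2.11063146 -2.15292056  0.1803177 ] [0.02469665 0.489074   1.038849  ]
wrist [[422.42554367   0.         329.0446243 ]
 [  0.         422.42554367 238.67171246]
 [  0.           0.           1.        ]] [-0.00293854  0.          0.          0.          0.        ] [-2.3363886  -1.7258982  -0.24322801] [-0.62448154 -0.03590869  0.37868971]
```

View pics/scene0.png

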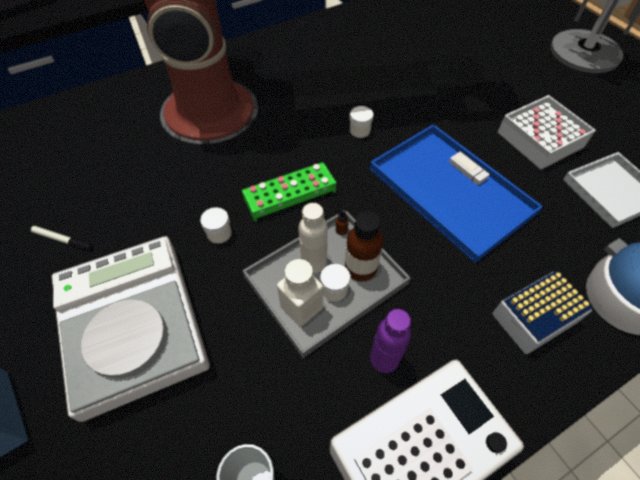

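View pics/top0.png

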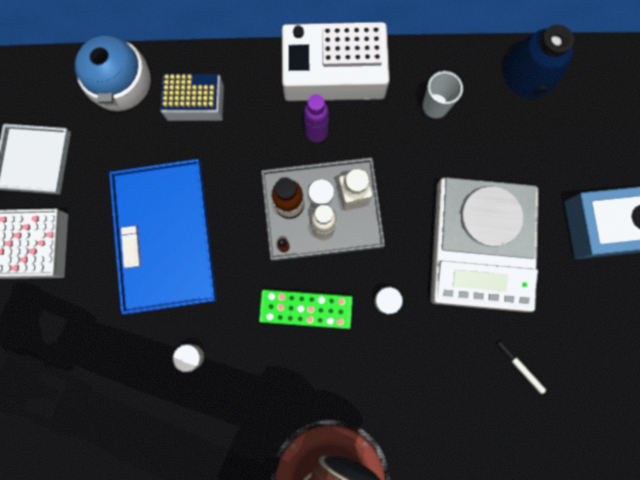

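View pics/wrist0.png

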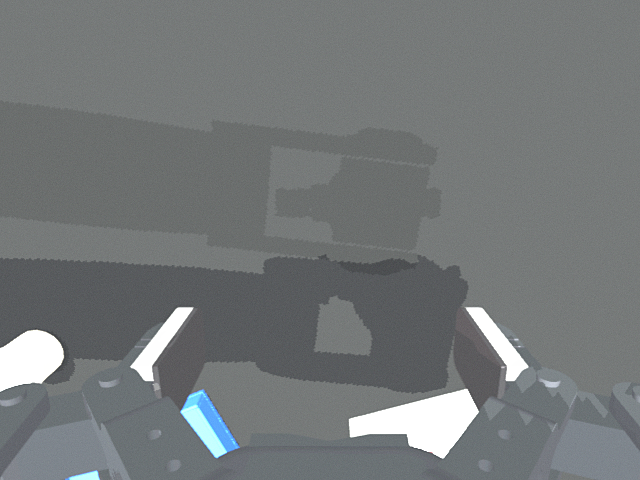

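```bash
python3 - <<'E'
from station import *
import cv2
o=get_obs()
print(cv2.Rodrigues(o["tool_rot"])[0].round(4))
E
```

```text
[[ 2.943e-01 -7.000e-04 -9.557e-01]
 [ 9.557e-01 -1.500e-03  2.943e-01]
 [-1.700e-03 -1.000e+00  2.000e-04]]
```

```bash
cat > h.py <<'E'
from station import *
import cv2, numpy as np
def ray(d,uv):
    p=cv2.undistortPoints(np.array([[uv]],float),d["mtx"],np.array(d["D"],float))[0,0]
    R=cv2.Rodrigues(np.array(d["rvec"],float))[0]; C=-R.T@np.array(d["tvec"],float).ravel()
    return C,R.T@np.array([p[0],p[1],1])
def onz(d,uv,z):
    C,r=ray(d,uv); return C+r*(z-C[2])/r[2]
def proj(d,P):
    return cv2.projectPoints(np.array(P,float).reshape(-1,1,3),np.array(d["rvec"],float),np.array(d["tvec"],float),d["mtx"],np.array(d["D"],float))[0][:,0]
E
python3 - <<'E'
from h import *
im=cv2.imread("pics/top0.png")
def crop(n,x0,y0,x1,y1,s):
    c=cv2.resize(im[y0:y1,x0:x1],None,fx=s,fy=s,interpolation=cv2.INTER_CUBIC)
    for x in range((x0+9)//10*10,x1,10):
        cv2.line(c,((x-x0)*s,0),((x-x0)*s,6 if x%50 else 14),(0,255,255),1)
    for y in range((y0+9)//10*10,y1,10):
        cv2.line(c,(0,(y-y0)*s),(6 if y%50 else 14,(y-y0)*s),(0,255,255),1)
    cv2.imwrite(n,c)
crop("pics/c1.png",255,150,390,265,5)
crop("pics/c2.png",100,150,220,320,3)
crop("pics/c3.png",425,165,545,320,3)
E
```

```text
(no output)
```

View pics/c1.png

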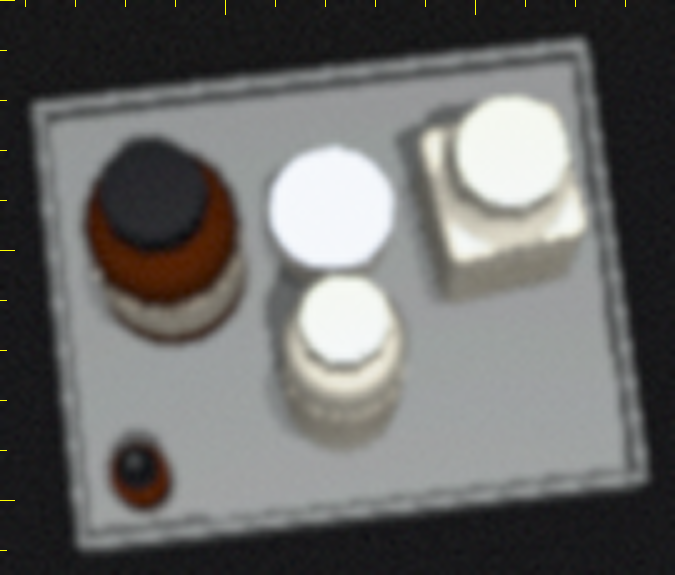

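View pics/c2.png

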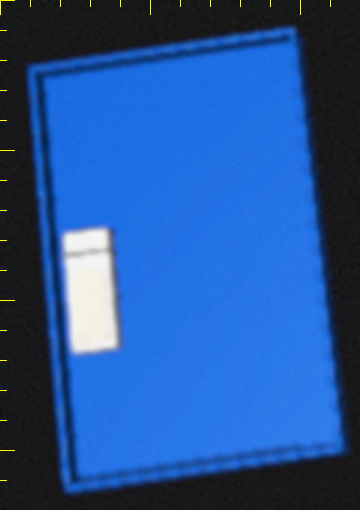

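View pics/c3.png

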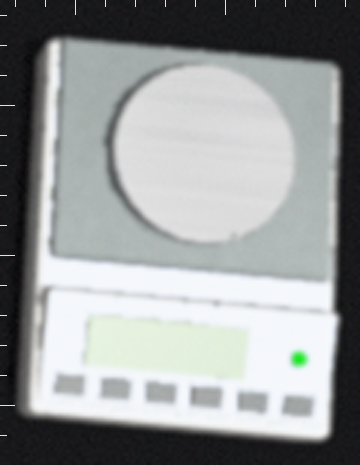

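```bash
python3 - <<'E'
from h import *
t=get_image("top"); s=get_image("scene")
def tray(c,z):
    P=np.array([onz(t,u,z)[:2] for u in c]); 
    print(P.round(4).tolist(),"c",P.mean(0).round(4)); 
    TL,TR,BR,BL=P
    ex=(TL+TR-BL-BR)/2; ey=(TL+BL-TR-BR)/2
    print("len x",np.linalg.norm(ex),"y",np.linalg.norm(ey),"yaw",np.degrees(np.arctan2(ex[1],ex[0])),np.degrees(np.arctan2(-ey[0],ey[1])))
    return P.mean(0),np.arctan2(ex[1],ex[0])
c,a=tray([(261.6,170.6),(372.4,158),(384.6,246.4),(271,259.8)],.022)
R=np.array([[np.cos(a),-np.sin(a)],[np.sin(a),np.cos(a)]])
for n,u,z in [("amber",(285.6,187.8),.150),("square",(357.4,180.2),.134),("slim",(324,214),.162),("jar",(321.6,191.6),.054)]:
    p=onz(t,u,z); print(n,p.round(4),"local",(R.T@(p[:2]-c)).round(4),"scene px",proj(s,p).round(1))
b,a=tray([(109.3,172.3),(199,159.3),(214.3,300),(122.3,314)],.024)
R=np.array([[np.cos(a),-np.sin(a)],[np.sin(a),np.cos(a)]])
for x in(-.085,0,.085): print("slot",(b+R@[x,-.025]).round(4))
p=onz(t,(492.7,216),.082);print("pan",p.round(4),proj(s,p))
im=cv2.imread("pics/scene0.png")
c=cv2.resize(im[180:330,230:430],None,fx=4,fy=4,interpolation=cv2.INTER_CUBIC);cv2.imwrite("pics/s1.png",c)
E
```

```text
[[0.6274, 0.13], [0.6503, -0.1049], [0.4607, -0.1229], [0.4376, 0.111]] c [0.544  0.0033]
len x 0.19059344103572176 y 0.2354920858380309 yaw 5.569807249006751 5.595815708840799
amber [0.5556 0.072  0.15  ] local [0.0182 0.0673] scene px [[366.4 220.7]]
square [ 0.5718 -0.0625  0.134 ] local [ 0.0213 -0.0682] scene px [[297.4 270.9]]
slim [0.5022 0.0023 0.162 ] local [-0.0417  0.003 ] scene px [[311.4 210.7]]
jar [0.5712 0.0046 0.054 ] local [ 0.0272 -0.0013] scene px [[333.7 276.5]]
[[0.6304, 0.4533], [0.6546, 0.2626], [0.3578, 0.2261], [0.3328, 0.4129]] c [0.4939 0.3387]
len x 0.29972727302694807 y 0.19026462582055764 yaw 7.371671471086962 7.417153952448435
slot [0.4128 0.303 ]
slot [0.4971 0.3139]
slot [0.5814 0.3248]
pan [ 0.5082 -0.3309  0.082 ] [[121.5776688  335.41102632]]
```

View pics/s1.png

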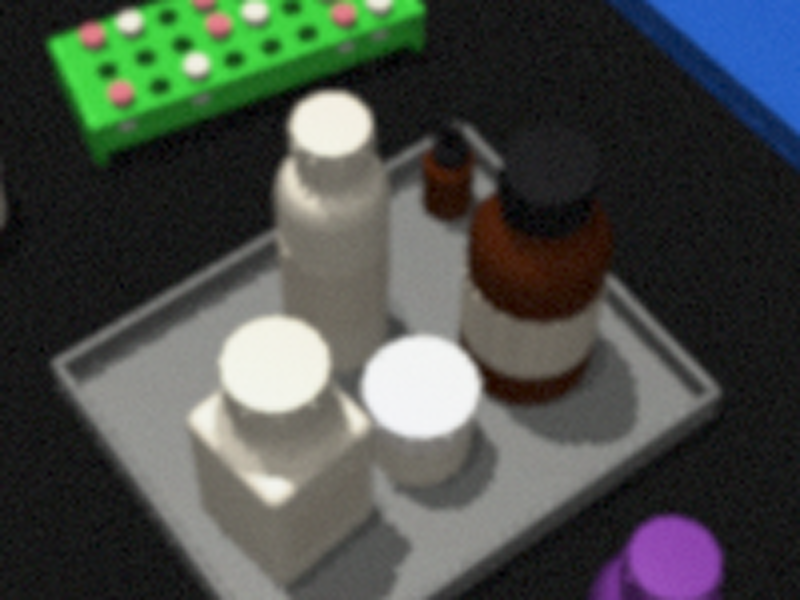

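```bash
cat >> h.py <<'E'
def delta(P,yaw=90):
    o=get_obs(); R=cv2.Rodrigues(np.array(o["tool_rot"],float))[0]; p=np.array(o["tool_pos"])
    a=np.radians(yaw); x=np.array([np.cos(a),np.sin(a),0]); y=np.array([0,0,-1.]); T=np.c_[x,y,np.cross(x,y)]
    w=np.degrees(cv2.Rodrigues(R.T@T)[0].ravel())
    print("t %.2f open %.4f F"%(o["t"],o["opening"]),o["contact_force"].round(1),"pos",p.round(4)," d",(R.T@(np.array(P)-p)).round(4)," w",w.round(2))
E
python3 -c "
from h import *
delta([.556,.072,.30])"
```

```text
t 0.25 open 0.0854 F [0.1 0.2 0.7] pos [0.1839 0.597  0.2447]  d [-0.3923 -0.055  -0.5102]  w [ -0.02 -17.12  -0.06]
```

Emit:
{"op": "send_rows", "data": {
  "deltas": [
    [1,-0.02,-0.01,-0.03,0,-1,0],
    [1,-0.06,-0.02,-0.08,0,-3,0],
    [1,-0.1,-0.04,-0.13,0,-5,0],
    [1,-0.14,-0.05,-0.18,0,-7,0],
    [1,-0.175,-0.055,-0.23,0,-9,0],
    [1,-0.21,-0.055,-0.28,0,-11,0],
    [1,-0.25,-0.055,-0.33,0,-13,0],
    [1,-0.285,-0.055,-0.375,0,-15,0],
    [1,-0.32,-0.055,-0.42,0,-16,0],
    [1,-0.345,-0.055,-0.45,0,-17.1,-0.1]
  ]
}}

```text
t: 1.5
tool_pos: [0.5135, 0.1328, 0.3002]
tool_rot: [-1.209, -1.209, 1.206]
contact_force: [-1.0, 0.5, 0.6]
opening: 0.0858
```

```bash
python3 -c "
from h import *
delta([.556,.072,.30])"
```

```text
t 1.50 open 0.0858 F [-1.   0.5  0.6] pos [0.5135 0.1328 0.3002]  d [-0.0607  0.0001 -0.0426]  w [ 0.02 -0.1   0.09]
```

Emit:
{"op": "send_rows", "data": {
  "deltas": [
    [1,-0.02,0,-0.014,0,0,0],
    [1,-0.045,0,-0.03,0,0,0],
    [1,-0.061,0,-0.043,0,0,0.1],
    [1,-0.061,0.01,-0.043,0,0,0.1],
    [1,-0.061,0.03,-0.043,0,0,0.1],
    [1,-0.061,0.055,-0.043,0,0,0.1],
    [1,-0.061,0.08,-0.043,0,0,0.1],
    [1,-0.061,0.09,-0.043,0,0,0.1],
    [1,-0.061,0.1,-0.043,0,0,0.1],
    [1,-0.061,0.1,-0.043,0,0,0.1]
  ]
}}

```text
t: 2.75
tool_pos: [0.5551, 0.0745, 0.1997]
tool_rot: [-1.209, -1.209, 1.21]
contact_force: [0.3, 0.4, -0.1]
opening: 0.0859
```

```bash
python3 - <<'E'
from h import *
d=get_image("wrist"); s=get_image("scene")
im=d["frame"][:,:,::-1].copy()
for P in [(.5556,.072,.15),(.5718,-.0625,.134),(.5022,.0023,.162),(.5712,.0046,.054)]:
    u=proj(d,P)[0]; print(u); cv2.circle(im,tuple(int(v) for v in u.clip(-1000,1000)),4,(0,0,255),1)
im=np.hstack([im,s["frame"][:,:,::-1]]); cv2.imwrite("pics/w1.png",cv2.resize(im,(800,300)))
delta([.556,.072,.138])
E
```

```text
[322.593729  280.1492898]
[ 54.41788639 298.40280114]
[143.2713037  163.96632367]
[225.7680065  249.12622029]
t 2.85 open 0.0856 F [-0.1 -0.5 -0.9] pos [0.5559 0.0744 0.201 ]  d [-0.0024  0.063  -0.    ]  w [ 0.09 -0.01 -0.  ]
```

View pics/w1.png

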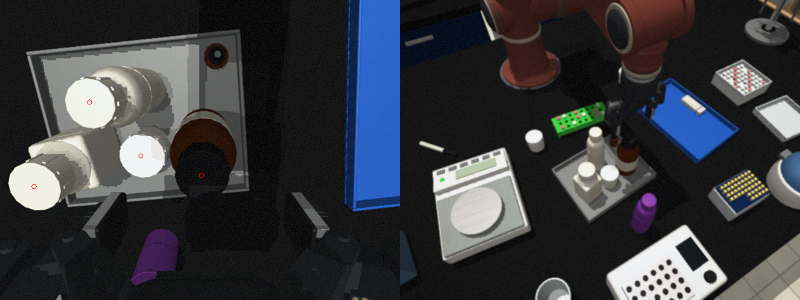

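Emit:
{"op": "send_rows", "data": {
  "deltas": [
    [1,-0.002,0.015,0,0,0,0],
    [1,-0.002,0.035,0,0,0,0],
    [1,-0.002,0.052,0,0,0,0],
    [1,-0.002,0.062,0,0,0,0],
    [1,-0.002,0.062,0,0,0,0],
    [0,-0.002,0.062,0,0,0,0],
    [-1,-0.002,0.062,0,0,0,0],
    [-1,-0.002,0.062,0,0,0,0],
    [-1,-0.002,0.062,0,0,0,0],
    [-1,-0.002,0.062,0,0,0,0]
  ],
  "newtons": 50
}}

```text
t: 4.1
tool_pos: [0.5563, 0.0722, 0.1393]
tool_rot: [-1.211, -1.211, 1.208]
contact_force: [0.6, -0.9, 4.2]
opening: 0.0384
```

```bash
python3 - <<'E'
from h import *
delta([.556,.072,.238])
d=get_image("wrist"); s=get_image("scene")
im=np.hstack([d["frame"],s["frame"]])[:,:,::-1]; cv2.imwrite("pics/w2.png",cv2.resize(im,(800,300)))
delta([.556,.072,.238])
E
```

```text
t 4.10 open 0.0384 F [ 0.6 -0.9  4.2] pos [0.5563 0.0722 0.1393]  d [-0.0002 -0.0987  0.0001]  w [ 0.14 -0.02 -0.01]
t 4.20 open 0.0385 F [ 0.2 -0.7  5. ] pos [0.5563 0.0722 0.1393]  d [-0.0002 -0.0987  0.0001]  w [ 0.14 -0.02 -0.01]
```

View pics/w2.png

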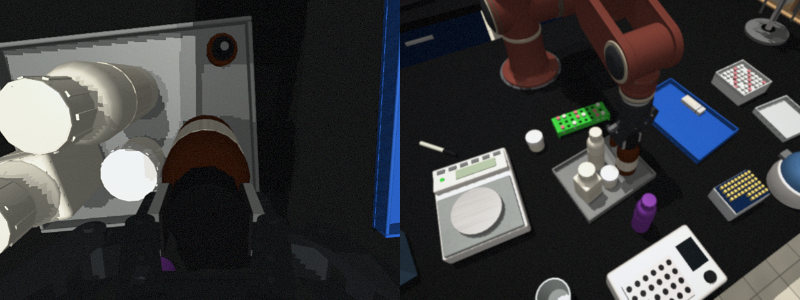

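Emit:
{"op": "send_rows", "data": {
  "deltas": [
    [-1,0,-0.01,0,0,0,0],
    [-1,0,-0.03,0,0,0,0],
    [-1,0,-0.06,0,0,0,0],
    [-1,0,-0.085,0,0,0,0],
    [-1,0.01,-0.1,0,0,0,0],
    [-1,0.03,-0.1,-0.005,0,0,0],
    [-1,0.06,-0.1,-0.01,0,0,0],
    [-1,0.09,-0.1,-0.015,0,0,0],
    [-1,0.12,-0.1,-0.02,0,0,0],
    [-1,0.15,-0.1,-0.025,0,0,0]
  ]
}}

```text
t: 5.45
tool_pos: [0.5796, 0.2246, 0.236]
tool_rot: [-1.207, -1.207, 1.211]
contact_force: [0.0, -1.1, -2.1]
opening: 0.0388
```

```bash
python3 - <<'E'
from h import *
delta([.581,.325,.239])
d=get_image("wrist"); s=get_image("scene")
im=np.hstack([d["frame"],s["frame"]])[:,:,::-1]; cv2.imwrite("pics/w3.png",cv2.resize(im,(800,300)))
E
```

```text
t 5.45 open 0.0388 F [ 0.  -1.1 -2.1] pos [0.5796 0.2246 0.236 ]  d [ 0.1004 -0.003  -0.0014]  w [-0.17  0.04 -0.02]
```

View pics/w3.png

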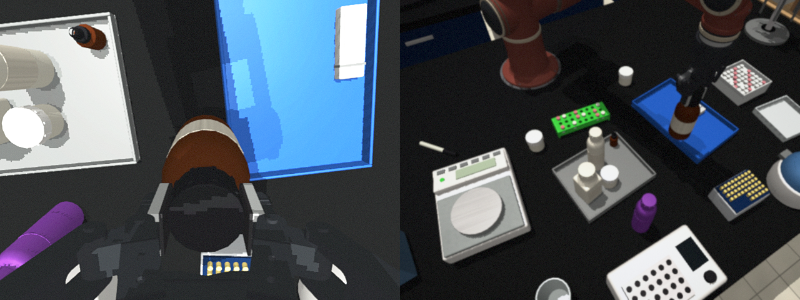

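Emit:
{"op": "send_rows", "data": {
  "deltas": [
    [-1,0.02,0,0,0,0,0],
    [-1,0.05,0,0,0,0,0],
    [-1,0.08,0,0,0,0,0],
    [-1,0.095,0.005,0,0,0,0],
    [-1,0.1,0.02,0,0,0,0],
    [-1,0.1,0.045,0,0,0,0],
    [-1,0.1,0.07,0,0,0,0],
    [-1,0.1,0.085,0,0,0,0],
    [-1,0.1,0.091,0,0,0,0],
    [-1,0.1,0.094,0,0,0,0]
  ]
}}

```text
t: 6.8
tool_pos: [0.5809, 0.3221, 0.1444]
tool_rot: [-1.21, -1.209, 1.208]
contact_force: [-0.2, 0.2, -2.1]
opening: 0.0385
```

```bash
python3 - <<'E'
from h import *
delta([.581,.325,.139])
E
```

```text
t 6.80 open 0.0385 F [-0.2  0.2 -2.1] pos [0.5809 0.3221 0.1444]  d [ 0.0029  0.0054 -0.0001]  w [ 0.05 -0.04  0.01]
```

Set down in small steps, then release and rise.

Emit:
{"op": "send_rows", "data": {
  "deltas": [
    [-1,0,0.002,0,0,0,0],
    [-1,0,0.004,0,0,0,0],
    [-1,0,0.0055,0,0,0,0],
    [-1,0,0.0055,0,0,0,0],
    [0,0,0.0055,0,0,0,0],
    [0.6,0,0.0055,0,0,0,0],
    [1,0,0.0055,0,0,0,0],
    [1,0,0.0055,0,0,0,0],
    [1,0,-0.02,0,0,0,0],
    [1,0,-0.06,0,0,0,0]
  ]
}}

```text
t: 8.05
tool_pos: [0.5794, 0.3218, 0.2027]
tool_rot: [-1.208, -1.205, 1.212]
contact_force: [-0.0, -1.0, 0.7]
opening: 0.0855
```

```bash
python3 - <<'E'
from h import *
delta([.502,.0025,.25])
d=get_image("wrist"); s=get_image("scene")
im=np.hstack([d["frame"],s["frame"]])[:,:,::-1]; cv2.imwrite("pics/w4.png",cv2.resize(im,(800,300)))
E
```

```text
t 8.05 open 0.0855 F [-0.  -1.   0.7] pos [0.5794 0.3218 0.2027]  d [-0.3194 -0.0465  0.0775]  w [-0.22 -0.02 -0.1 ]
```

View pics/w4.png

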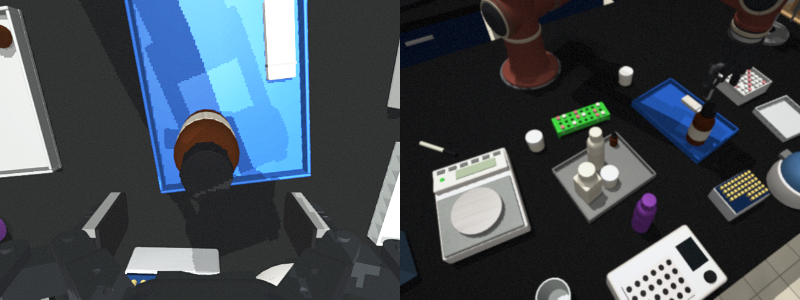

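Emit:
{"op": "send_rows", "data": {
  "deltas": [
    [1,0,-0.03,0,0,0,0],
    [1,-0.03,-0.047,0.007,0,0,0],
    [1,-0.075,-0.047,0.019,0,0,0],
    [1,-0.125,-0.047,0.03,0,0,0],
    [1,-0.175,-0.047,0.042,0,0,0],
    [1,-0.225,-0.047,0.055,0,0,0],
    [1,-0.27,-0.047,0.066,0,0,0],
    [1,-0.3,-0.047,0.073,0,0,0],
    [1,-0.319,-0.047,0.077,0,0,0],
    [1,-0.319,-0.047,0.077,0,0,0]
  ]
}}

```text
t: 9.4
tool_pos: [0.5032, 0.0024, 0.2507]
tool_rot: [-1.21, -1.207, 1.207]
contact_force: [1.6, 0.1, -0.0]
opening: 0.0855
```

```bash
python3 - <<'E'
from h import *
d=get_image("wrist"); s=get_image("scene")
im=d["frame"][:,:,::-1].copy()
for P in [(.5718,-.0625,.134),(.5022,.0023,.162),(.5712,.0046,.054)]:
    u=proj(d,P)[0]; print(u); cv2.circle(im,tuple(int(v) for v in u.clip(-1000,1000)),4,(0,0,255),1)
im=np.hstack([im,s["frame"][:,:,::-1]]); cv2.imwrite("pics/w5.png",cv2.resize(im,(800,300)))
delta([.502,.0025,.149])
E
```

```text
[228.76654127 339.70750359]
[327.96571687 250.71122206]
[331.19424744 290.04959132]
t 9.50 open 0.0854 F [ 0.2 -0.2 -0.1] pos [0.5034 0.0037 0.2509]  d [-0.0012  0.1019  0.0014]  w [-0.   -0.03  0.03]
```

View pics/w5.png

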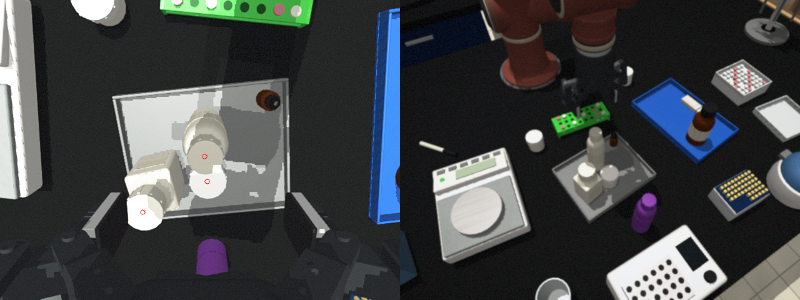

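Emit:
{"op": "send_rows", "data": {
  "deltas": [
    [1,-0.001,0.02,0.001,0,0,0],
    [1,-0.001,0.05,0.001,0,0,0],
    [1,-0.001,0.08,0.001,0,0,0],
    [1,-0.001,0.095,0.001,0,0,0],
    [1,-0.001,0.102,0.001,0,0,0],
    [1,-0.001,0.102,0.001,0,0,0],
    [0,-0.001,0.102,0.001,0,0,0],
    [-1,-0.001,0.102,0.001,0,0,0],
    [-1,-0.001,0.102,0.001,0,0,0],
    [-1,-0.001,0.102,0.001,0,0,0]
  ],
  "newtons": 45
}}

```text
t: 10.75
tool_pos: [0.5031, 0.0022, 0.1501]
tool_rot: [-1.211, -1.21, 1.208]
contact_force: [-0.5, 0.2, 2.4]
opening: 0.0305
```

```bash
python3 - <<'E'
from h import *
d=get_image("wrist"); s=get_image("scene")
im=np.hstack([d["frame"],s["frame"]])[:,:,::-1]; cv2.imwrite("pics/w6.png",cv2.resize(im,(800,300)))
delta([.413,.303,.25])
E
```

```text
t 10.85 open 0.0307 F [1.  0.6 4.3] pos [0.5031 0.0021 0.1501]  d [ 0.3008 -0.1002  0.09  ]  w [ 0.11 -0.02 -0.02]
```

View pics/w6.png

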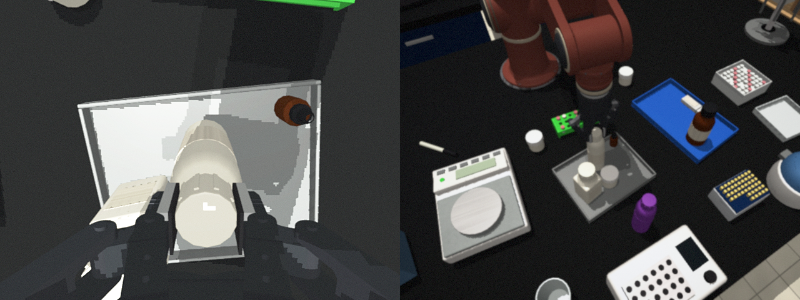

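Emit:
{"op": "send_rows", "data": {
  "deltas": [
    [-1,0,-0.01,0,0,0,0],
    [-1,0,-0.035,0,0,0,0],
    [-1,0,-0.065,0,0,0,0],
    [-1,0,-0.09,0,0,0,0],
    [-1,0.01,-0.1,0.003,0,0,0],
    [-1,0.03,-0.1,0.01,0,0,0],
    [-1,0.06,-0.1,0.02,0,0,0],
    [-1,0.095,-0.1,0.03,0,0,0],
    [-1,0.13,-0.1,0.04,0,0,0],
    [-1,0.165,-0.1,0.05,0,0,0]
  ]
}}

```text
t: 12.1
tool_pos: [0.451, 0.1688, 0.2479]
tool_rot: [-1.208, -1.208, 1.21]
contact_force: [1.2, -0.3, -1.3]
opening: 0.0304
```

```bash
python3 - <<'E'
from h import *
delta([.413,.303,.25])
E
```

```text
t 12.10 open 0.0304 F [ 1.2 -0.3 -1.3] pos [0.451  0.1688 0.2479]  d [ 0.1342 -0.0021  0.038 ]  w [-0.12 -0.   -0.01]
```

Emit:
{"op": "send_rows", "data": {
  "deltas": [
    [-1,0.035,0,0.01,0,0,0],
    [-1,0.075,0,0.021,0,0,0],
    [-1,0.11,0,0.031,0,0,0],
    [-1,0.13,0.005,0.037,0,0,0],
    [-1,0.135,0.02,0.039,0,0,0],
    [-1,0.135,0.045,0.039,0,0,0],
    [-1,0.135,0.07,0.039,0,0,0],
    [-1,0.135,0.085,0.039,0,0,0],
    [-1,0.135,0.092,0.039,0,0,0],
    [-1,0.135,0.095,0.039,0,0,0]
  ]
}}

```text
t: 13.35
tool_pos: [0.4137, 0.3022, 0.1541]
tool_rot: [-1.21, -1.209, 1.209]
contact_force: [-0.9, 0.6, -2.1]
opening: 0.0302
```

```bash
python3 - <<'E'
from h import *
delta([.413,.303,.15])
s=get_image("scene")
cv2.imwrite("pics/w7.png",s["frame"][80:320,240:600,::-1])
E
```

```text
t 13.35 open 0.0302 F [-0.9  0.6 -2.1] pos [0.4137 0.3022 0.1541]  d [0.0008 0.0041 0.0007]  w [ 0.02 -0.04  0.  ]
```

View pics/w7.png

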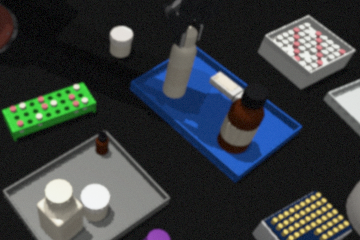

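Emit:
{"op": "send_rows", "data": {
  "deltas": [
    [-1,0,0.002,0,0,0,0],
    [-1,0,0.004,0,0,0,0],
    [-1,0,0.005,0,0,0,0],
    [-1,0,0.005,0,0,0,0],
    [0,0,0.005,0,0,0,0],
    [0.6,0,0.005,0,0,0,0],
    [1,0,0.005,0,0,0,0],
    [1,0,0.005,0,0,0,0],
    [1,0,-0.02,0,0,0,0],
    [1,0,-0.06,0,0,0,0]
  ]
}}

```text
t: 14.65
tool_pos: [0.4125, 0.3017, 0.213]
tool_rot: [-1.208, -1.205, 1.212]
contact_force: [0.1, -0.5, 0.2]
opening: 0.0854
```

```bash
python3 - <<'E'
from h import *
delta([.5715,-.0625,.25])
s=get_image("scene")
cv2.imwrite("pics/w8.png",s["frame"][80:320,240:600,::-1])
E
```

```text
t 14.65 open 0.0854 F [ 0.1 -0.5  0.2] pos [0.4125 0.3017 0.213 ]  d [-0.3642 -0.0369 -0.159 ]  w [-0.2  -0.02 -0.11]
```

View pics/w8.png

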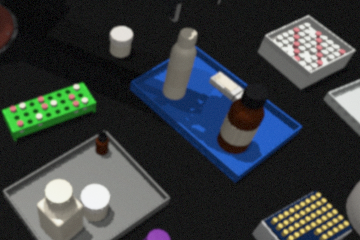

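Emit:
{"op": "send_rows", "data": {
  "deltas": [
    [1,0,-0.03,0,0,0,0],
    [1,-0.03,-0.037,-0.013,0,0,0],
    [1,-0.08,-0.037,-0.035,0,0,0],
    [1,-0.13,-0.037,-0.057,0,0,0],
    [1,-0.185,-0.037,-0.081,0,0,0],
    [1,-0.24,-0.037,-0.105,0,0,0],
    [1,-0.29,-0.037,-0.127,0,0,0],
    [1,-0.33,-0.037,-0.144,0,0,0],
    [1,-0.355,-0.037,-0.155,0,0,0],
    [1,-0.364,-0.037,-0.159,0,0,0]
  ]
}}

```text
t: 15.95
tool_pos: [0.5728, -0.0631, 0.251]
tool_rot: [-1.21, -1.208, 1.207]
contact_force: [0.6, 0.4, 0.2]
opening: 0.0852
```

```bash
python3 - <<'E'
from h import *
d=get_image("wrist"); s=get_image("scene")
im=d["frame"][:,:,::-1].copy()
for P in [(.5718,-.0625,.134),(.5712,.0046,.054)]:
    u=proj(d,P)[0]; print(u); cv2.circle(im,tuple(int(v) for v in u.clip(-1000,1000)),4,(0,0,255),1)
im=np.hstack([im,s["frame"][:,:,::-1]]); cv2.imwrite("pics/w9.png",cv2.resize(im,(800,300)))
delta([.5715,-.0625,.122])
E
```

```text
[329.1898404  236.52589195]
[414.35889428 207.84119208]
t 16.05 open 0.0853 F [ 0.2 -0.1 -0.3] pos [ 0.5725 -0.0621  0.251 ]  d [-0.0005  0.129   0.001 ]  w [-0.01 -0.07  0.02]
```

View pics/w9.png

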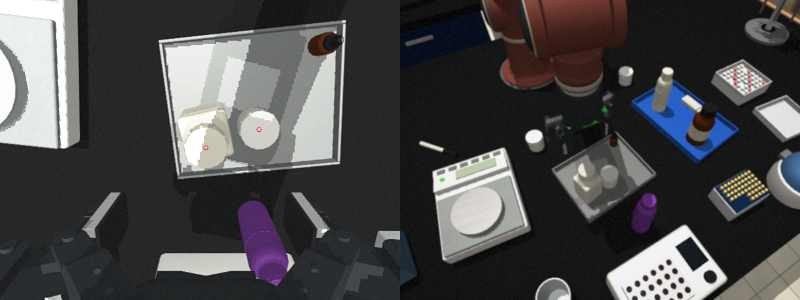

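Emit:
{"op": "send_rows", "data": {
  "deltas": [
    [1,0,0.03,0.001,0,0,0],
    [1,0,0.07,0.001,0,0,0],
    [1,0,0.105,0.001,0,0,0],
    [1,0,0.122,0.001,0,0,0],
    [1,0,0.129,0.001,0,0,0],
    [1,0,0.129,0.001,0,0,0],
    [0,0,0.129,0.001,0,0,0],
    [-1,0,0.129,0.001,0,0,0],
    [-1,0,0.129,0.001,0,0,0],
    [-1,0,0.129,0.001,0,0,0]
  ],
  "newtons": 50
}}

```text
t: 17.3
tool_pos: [0.5722, -0.0622, 0.1235]
tool_rot: [-1.212, -1.21, 1.208]
contact_force: [-0.5, -0.8, 5.3]
opening: 0.0404
```

```bash
python3 - <<'E'
from h import *
d=get_image("wrist"); s=get_image("scene")
im=np.hstack([d["frame"],s["frame"]])[:,:,::-1]; cv2.imwrite("pics/w10.png",cv2.resize(im,(800,300)))
delta([.497,.314,.222])
E
```

```text
t 17.40 open 0.0406 F [-0.4 -1.1  5.7] pos [ 0.5722 -0.0622  0.1235]  d [ 0.376  -0.099   0.0752]  w [ 0.13 -0.03 -0.05]
```

View pics/w10.png

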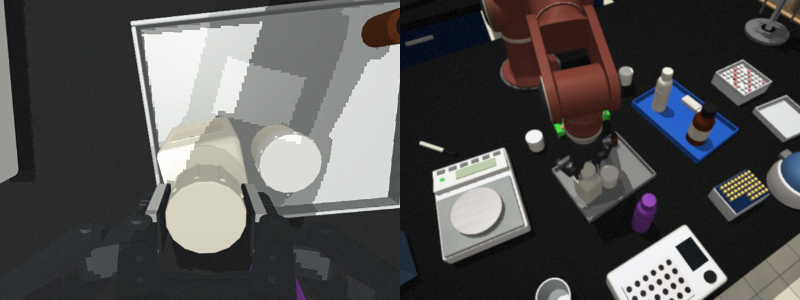

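Emit:
{"op": "send_rows", "data": {
  "deltas": [
    [-1,0,-0.01,0,0,0,0],
    [-1,0,-0.035,0,0,0,0],
    [-1,0,-0.065,0,0,0,0],
    [-1,0,-0.09,0,0,0,0],
    [-1,0.01,-0.1,0.002,0,0,0],
    [-1,0.03,-0.1,0.006,0,0,0],
    [-1,0.065,-0.1,0.013,0,0,0],
    [-1,0.105,-0.1,0.021,0,0,0],
    [-1,0.145,-0.1,0.029,0,0,0],
    [-1,0.185,-0.1,0.037,0,0,0]
  ]
}}

```text
t: 18.65
tool_pos: [0.5323, 0.1257, 0.2198]
tool_rot: [-1.206, -1.207, 1.211]
contact_force: [0.9, -0.3, -2.8]
opening: 0.0404
```

Emit:
{"op": "send_rows", "data": {
  "deltas": [
    [-1,0.04,0,0.008,0,0,0],
    [-1,0.08,0,0.016,0,0,0],
    [-1,0.12,0,0.024,0,0,0],
    [-1,0.155,0,0.031,0,0,0],
    [-1,0.18,0,0.036,0,0,0],
    [-1,0.19,0.01,0.038,0,0,0],
    [-1,0.19,0.03,0.038,0,0,0],
    [-1,0.19,0.06,0.038,0,0,0],
    [-1,0.19,0.08,0.038,0,0,0],
    [-1,0.19,0.088,0.038,0,0,0]
  ]
}}

```text
t: 19.9
tool_pos: [0.4954, 0.312, 0.1312]
tool_rot: [-1.209, -1.205, 1.211]
contact_force: [0.6, -0.3, -3.0]
opening: 0.0406
```

```bash
python3 - <<'E'
from h import *
delta([.497,.314,.1235])
s=get_image("scene")
cv2.imwrite("pics/w11.png",s["frame"][80:320,240:600,::-1])
E
```

```text
t 19.90 open 0.0406 F [ 0.6 -0.3 -3. ] pos [0.4954 0.312  0.1312]  d [ 0.002   0.0077 -0.0016]  w [-0.21 -0.08 -0.12]
```

View pics/w11.png

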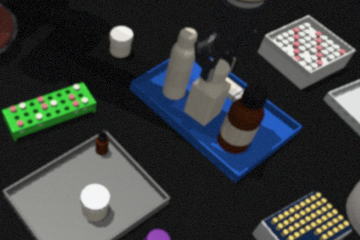

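Emit:
{"op": "send_rows", "data": {
  "deltas": [
    [-1,0,0.003,0,0,0,0],
    [-1,0,0.006,0,0,0,0],
    [-1,0,0.008,0,0,0,0],
    [-1,0,0.0095,0,0,0,0],
    [-1,0,0.0105,0,0,0,0],
    [-1,0,0.0105,0,0,0,0],
    [-0.2,0,0.0105,0,0,0,0],
    [0,0,0.0105,0,0,0,0],
    [0.3,0,0.0105,0,0,0,0],
    [0.3,0,0.0105,0,0,0,0]
  ]
}}

```text
t: 21.2
tool_pos: [0.497, 0.3135, 0.1244]
tool_rot: [-1.21, -1.21, 1.208]
contact_force: [-0.4, -0.6, -0.2]
opening: 0.0552
```

```bash
python3 - <<'E'
from h import *
delta([.497,.314,.2235])
E
```

```text
t 21.20 open 0.0552 F [-0.4 -0.6 -0.2] pos [0.497  0.3135 0.1244]  d [ 0.0006 -0.0991 -0.0001]  w [ 0.08 -0.02  0.03]
```

Emit:
{"op": "send_rows", "data": {
  "deltas": [
    [0.5,0,-0.015,0,0,0,0],
    [0.5,0,-0.05,0,0,0,0],
    [1,0,-0.09,0,0,0,0],
    [1,-0.02,-0.12,-0.005,0,0,0],
    [1,-0.07,-0.125,-0.017,0,0,0],
    [1,-0.13,-0.125,-0.031,0,0,0],
    [1,-0.19,-0.125,-0.045,0,0,0],
    [1,-0.245,-0.125,-0.059,0,0,0],
    [1,-0.29,-0.125,-0.07,0,0,0],
    [1,-0.309,-0.125,-0.074,0,0,0]
  ]
}}

```text
t: 22.45
tool_pos: [0.571, 0.0021, 0.2501]
tool_rot: [-1.212, -1.208, 1.206]
contact_force: [-0.2, 0.3, 0.3]
opening: 0.0853
```

```bash
python3 - <<'E'
from h import *
d=get_image("wrist"); s=get_image("scene"); t=get_image("top")
im=d["frame"][:,:,::-1].copy()
for P in [(.5712,.0046,.054)]:
    u=proj(d,P)[0]; print(u); cv2.circle(im,tuple(int(v) for v in u.clip(-1000,1000)),4,(0,0,255),1)
im=np.hstack([im,s["frame"][:,:,::-1]]); cv2.imwrite("pics/w12.png",cv2.resize(im,(800,300)))
cv2.imwrite("pics/t12.png",cv2.resize(t["frame"][140:330,90:400,::-1],None,fx=2,fy=2))
delta([.571,.0045,.1])
E
```

```text
[331.64186528 209.89278059]
t 22.60 open 0.0857 F [ 0.6  0.4 -0.4] pos [0.5706 0.0044 0.2493]  d [ 0.      0.1493 -0.0003]  w [ 0.05 -0.07  0.04]
```

View pics/w12.png

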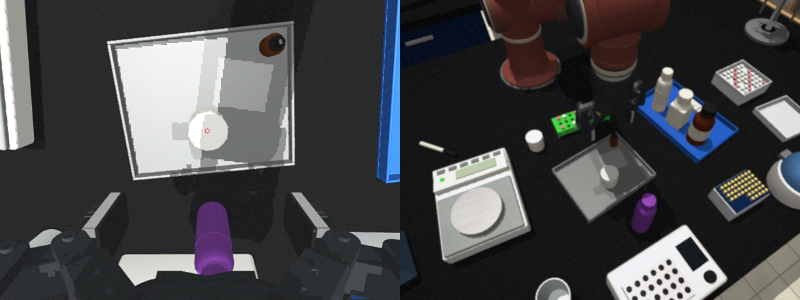

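View pics/t12.png

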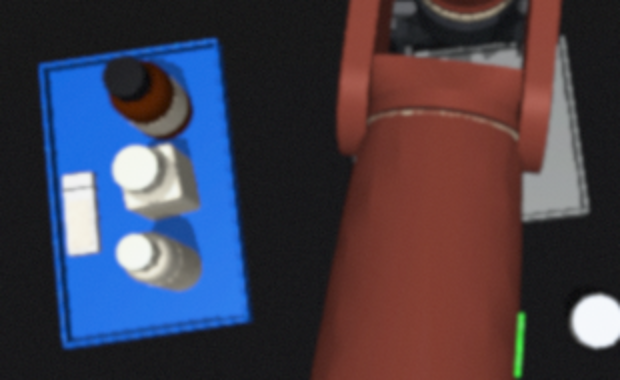

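```bash
python3 - <<'E'
from h import *
d=get_image("wrist"); t=get_image("top")
print(ray(d,(320,240))[0], get_obs()["tool_pos"])
print(onz(t,(316.5,104),.158)); print(onz(t,(316.5,138),.0))
print(onz(d,(330,410),.162))
E
```

```text
[0.49967796 0.00463816 0.37819237] [0.57029153 0.00554955 0.24895759]
[0.71553371 0.01173711 0.158     ]
[0.70501464 0.01266557 0.        ]
[0.67029359 0.00535028 0.162     ]
```

Emit:
{"op": "send_rows", "data": {
  "deltas": [
    [1,0,0.03,0,0,0,0],
    [1,0,0.075,0,0,0,0],
    [1,0,0.12,0,0,0,0],
    [1,0,0.165,0,0,0,0],
    [1,0,0.195,0,0,0,0],
    [1,0,0.209,0,0,0,0],
    [1,0,0.211,0,0,0,0],
    [0.2,0,0.211,0,0,0,0],
    [-1,0,0.211,0,0,0,0],
    [-1,0,0.211,0,0,0,0]
  ],
  "newtons": 40
}}

```text
t: 23.95
tool_pos: [0.572, 0.0041, 0.0397]
tool_rot: [-1.212, -1.212, 1.207]
contact_force: [-0.1, 0.1, 3.8]
opening: 0.0485
```

```bash
python3 - <<'E'
from h import *
d=get_image("wrist"); s=get_image("scene")
im=np.hstack([d["frame"],s["frame"]])[:,:,::-1]; cv2.imwrite("pics/w13.png",cv2.resize(im,(800,300)))
delta([.508,-.331,.25])
E
```

```text
t 24.05 open 0.0485 F [-0.6  0.4  6.9] pos [0.572  0.0041 0.0397]  d [-0.3352 -0.2105  0.0631]  w [ 0.21 -0.02 -0.01]
```

View pics/w13.png

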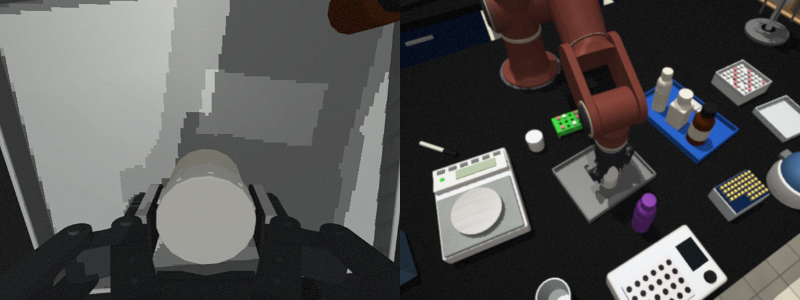

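Emit:
{"op": "send_rows", "data": {
  "deltas": [
    [-1,0,-0.01,0,0,0,0],
    [-1,0,-0.035,0,0,0,0],
    [-1,0,-0.075,0,0,0,0],
    [-1,0,-0.115,0,0,0,0],
    [-1,-0.01,-0.14,0.002,0,0,0],
    [-1,-0.03,-0.15,0.006,0,0,0],
    [-1,-0.065,-0.15,0.012,0,0,0],
    [-1,-0.105,-0.15,0.02,0,0,0],
    [-1,-0.145,-0.15,0.028,0,0,0],
    [-1,-0.185,-0.15,0.035,0,0,0]
  ]
}}

```text
t: 25.3
tool_pos: [0.5337, -0.1825, 0.1862]
tool_rot: [-1.207, -1.207, 1.209]
contact_force: [0.7, 0.4, -1.7]
opening: 0.0488
```

Emit:
{"op": "send_rows", "data": {
  "deltas": [
    [-1,-0.04,0,0.008,0,0,0],
    [-1,-0.08,0,0.015,0,0,0],
    [-1,-0.115,0,0.022,0,0,0],
    [-1,-0.14,0,0.027,0,0,0],
    [-1,-0.15,0.01,0.028,0,0,0],
    [-1,-0.15,0.03,0.028,0,0,0],
    [-1,-0.15,0.05,0.028,0,0,0],
    [-1,-0.15,0.06,0.028,0,0,0],
    [-1,-0.15,0.062,0.028,0,0,0],
    [-1,-0.15,0.062,0.028,0,0,0]
  ]
}}

```text
t: 26.55
tool_pos: [0.5078, -0.3306, 0.1261]
tool_rot: [-1.21, -1.21, 1.209]
contact_force: [0.4, -1.0, -0.4]
opening: 0.0488
```

```bash
python3 - <<'E'
from h import *
delta([.509,-.331,.1177])
d=get_image("wrist"); s=get_image("scene")
im=d["frame"][:,:,::-1].copy()
th=np.linspace(0,6.28,60)
for u in proj(d,np.c_[.5082+.06*np.cos(th),-.3309+.06*np.sin(th),0*th+.082]): cv2.circle(im,tuple(int(v) for v in u.clip(-1000,1000)),1,(0,0,255),-1)
im=np.hstack([im,s["frame"][:,:,::-1]]); cv2.imwrite("pics/w14.png",cv2.resize(im,(800,300)))
E
```

```text
t 26.55 open 0.0488 F [ 0.4 -1.  -0.4] pos [ 0.5078 -0.3306  0.1261]  d [-0.0004  0.0084 -0.0012]  w [ 0.05  0.01 -0.03]
```

View pics/w14.png

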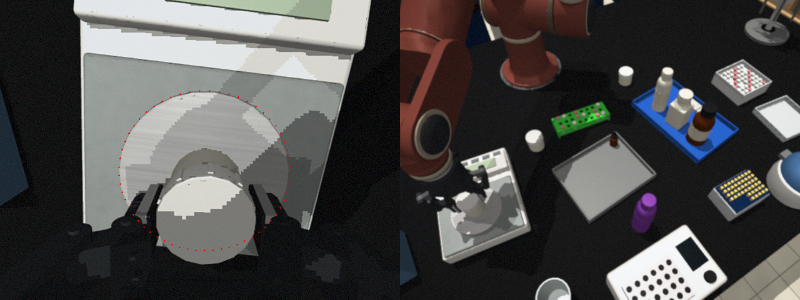

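Emit:
{"op": "send_rows", "data": {
  "deltas": [
    [-1,0,0.003,-0.001,0,0,0],
    [-1,0,0.006,-0.001,0,0,0],
    [-1,0,0.0075,-0.001,0,0,0],
    [-1,0,0.0085,-0.001,0,0,0],
    [-1,0,0.009,-0.001,0,0,0],
    [-1,0,0.009,-0.001,0,0,0],
    [-1,0,0.009,-0.001,0,0,0],
    [-1,0,0.009,-0.001,0,0,0],
    [-1,0,0.009,-0.001,0,0,0],
    [-1,0,0.009,-0.001,0,0,0]
  ]
}}

```text
t: 27.9
tool_pos: [0.5083, -0.3307, 0.1178]
tool_rot: [-1.209, -1.209, 1.209]
contact_force: [-3.8, 2.7, 5.2]
opening: 0.0488
```

```bash
python3 - <<'E'
from h import *
delta([.509,-.331,.1177])
E
```

```text
t 27.90 open 0.0488 F [-3.8  2.7  5.2] pos [ 0.5083 -0.3307  0.1178]  d [-0.0003  0.0001 -0.0007]  w [-0.   -0.01  0.01]
```

Emit:
{"op": "send_rows", "data": {
  "deltas": [
    [0.3,0,0,0,0,0,0],
    [0.5,0,0,0,0,0,0],
    [0.8,0,0,0,0,0,0],
    [1,0,0,0,0,0,0],
    [1,0,0,0,0,0,0],
    [1,0,-0.01,0,0,0,0],
    [1,0,-0.03,0,0,0,0],
    [1,0,-0.06,0,0,0,0],
    [1,0,-0.1,0,0,0,0],
    [1,0,-0.14,0,0,0,0]
  ]
}}

```text
t: 29.15
tool_pos: [0.5085, -0.3308, 0.2599]
tool_rot: [-1.212, -1.21, 1.209]
contact_force: [0.2, -0.1, -0.3]
opening: 0.0852
```

```bash
python3 - <<'E'
from h import *
d=get_image("wrist"); s=get_image("scene"); 
im=d["frame"][:,:,::-1].copy()
th=np.linspace(0,6.28,60)
for r,z in((.06,.082),(.025,.132)):
  for u in proj(d,np.c_[.5082+r*np.cos(th),-.3309+r*np.sin(th),0*th+z]): cv2.circle(im,tuple(int(v) for v in u.clip(-1000,1000)),1,(0,0,255),-1)
im=np.hstack([im,s["frame"][:,:,::-1]]); cv2.imwrite("pics/w15.png",cv2.resize(im,(800,300)))
delta([.497,.3135,.26])
E
```

```text
t 29.25 open 0.0852 F [ 0.2  0.  -0.5] pos [ 0.5107 -0.3327  0.2656]  d [ 6.462e-01 -1.000e-04  1.390e-02]  w [ 0.6  -0.02 -0.49]
```

View pics/w15.png

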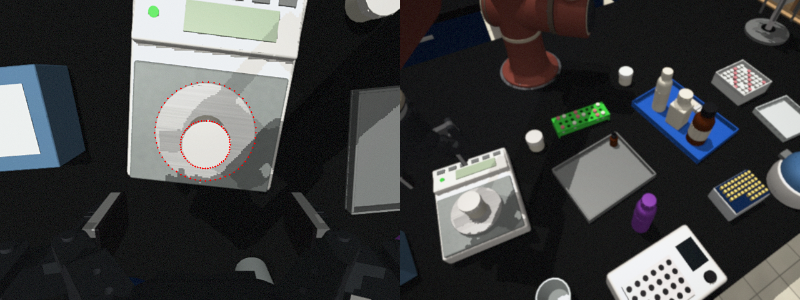

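Emit:
{"op": "send_rows", "data": {
  "deltas": [
    [1,0.02,0,0,0,0,0],
    [1,0.06,0,0.002,0,0,0],
    [1,0.12,0,0.003,0,0,0],
    [1,0.18,0,0.004,0,0,0],
    [1,0.24,0,0.006,0,0,0],
    [1,0.3,0,0.007,0,0,0],
    [1,0.36,0,0.008,0,0,0],
    [1,0.42,0,0.009,0,0,0],
    [1,0.48,0,0.01,0,0,0],
    [1,0.54,0,0.011,0,0,0]
  ]
}}

```text
t: 30.5
tool_pos: [0.4955, 0.2118, 0.2554]
tool_rot: [-1.208, -1.208, 1.211]
contact_force: [0.6, 0.5, 1.0]
opening: 0.0853
```

```bash
python3 - <<'E'
from h import *
delta([.497,.3135,.26])
E
```

```text
t 30.50 open 0.0853 F [0.6 0.5 1. ] pos [0.4955 0.2118 0.2554]  d [ 0.1017 -0.0047 -0.0015]  w [-0.11  0.02 -0.02]
```

Emit:
{"op": "send_rows", "data": {
  "deltas": [
    [1,0.04,0,-0.001,0,0,0],
    [1,0.08,0,-0.001,0,0,0],
    [1,0.1,0,-0.001,0,0,0],
    [1,0.104,0,-0.001,0,0,0],
    [1,0.104,0,-0.001,0,0,0],
    [1,0.104,0,-0.001,0,0,0],
    [1,0.104,0.01,-0.001,0,0,0],
    [1,0.104,0.03,-0.001,0,0,0],
    [1,0.104,0.05,-0.001,0,0,0],
    [1,0.104,0.05,-0.001,0,0,0]
  ]
}}

```text
t: 31.75
tool_pos: [0.4969, 0.3124, 0.2028]
tool_rot: [-1.207, -1.204, 1.213]
contact_force: [0.4, 0.5, 0.6]
opening: 0.0853
```

```bash
python3 - <<'E'
from h import *
d=get_image("wrist"); s=get_image("scene"); 
im=d["frame"][:,:,::-1].copy()
th=np.linspace(0,6.28,60)
for u in proj(d,np.c_[.497+.021*np.cos(th),.3135+.021*np.sin(th),0*th+.134]): cv2.circle(im,tuple(int(v) for v in u.clip(-1000,1000)),1,(0,0,255),-1)
im=np.hstack([im,s["frame"][:,:,::-1]]); cv2.imwrite("pics/w16.png",cv2.resize(im,(800,300)))
delta([.497,.3135,.1235])
E
```

```text
t 31.85 open 0.0855 F [-0.6  0.7  0.4] pos [0.4983 0.3132 0.206 ]  d [0.0004 0.0825 0.0013]  w [-0.05 -0.02 -0.03]
```

View pics/w16.png

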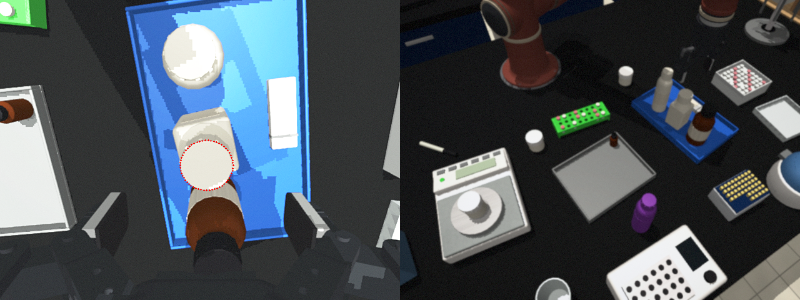

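Emit:
{"op": "send_rows", "data": {
  "deltas": [
    [1,0,0.02,0.001,0,0,0],
    [1,0,0.045,0.001,0,0,0],
    [1,0,0.068,0.001,0,0,0],
    [1,0,0.079,0.001,0,0,0],
    [1,0,0.082,0.001,0,0,0],
    [1,0,0.082,0.001,0,0,0],
    [0,0,0.082,0.001,0,0,0],
    [-1,0,0.082,0.001,0,0,0],
    [-1,0,0.082,0.001,0,0,0],
    [-1,0,0.082,0.001,0,0,0]
  ],
  "newtons": 50
}}

```text
t: 33.1
tool_pos: [0.4982, 0.3134, 0.1257]
tool_rot: [-1.21, -1.21, 1.208]
contact_force: [0.0, -1.9, 4.1]
opening: 0.0404
```

```bash
python3 - <<'E'
from h import *
delta([.572,-.0625,.2235])
E
```

```text
t 33.10 open 0.0404 F [ 0.  -1.9  4.1] pos [0.4982 0.3134 0.1257]  d [-0.3758 -0.0978 -0.0742]  w [ 0.1  -0.02  0.02]
```

Emit:
{"op": "send_rows", "data": {
  "deltas": [
    [-1,0,-0.01,0,0,0,0],
    [-1,0,-0.035,0,0,0,0],
    [-1,0,-0.065,0,0,0,0],
    [-1,0,-0.09,0,0,0,0],
    [-1,-0.01,-0.1,-0.002,0,0,0],
    [-1,-0.03,-0.1,-0.006,0,0,0],
    [-1,-0.065,-0.1,-0.013,0,0,0],
    [-1,-0.105,-0.1,-0.021,0,0,0],
    [-1,-0.145,-0.1,-0.029,0,0,0],
    [-1,-0.185,-0.1,-0.037,0,0,0]
  ]
}}

```text
t: 34.35
tool_pos: [0.5335, 0.1255, 0.2224]
tool_rot: [-1.208, -1.206, 1.21]
contact_force: [0.5, 0.8, -3.7]
opening: 0.0402
```

Emit:
{"op": "send_rows", "data": {
  "deltas": [
    [-1,-0.04,0,-0.008,0,0,0],
    [-1,-0.08,0,-0.016,0,0,0],
    [-1,-0.12,0,-0.024,0,0,0],
    [-1,-0.155,0,-0.031,0,0,0],
    [-1,-0.18,0,-0.036,0,0,0],
    [-1,-0.191,0.01,-0.038,0,0,0],
    [-1,-0.191,0.03,-0.038,0,0,0],
    [-1,-0.191,0.06,-0.038,0,0,0],
    [-1,-0.191,0.08,-0.038,0,0,0],
    [-1,-0.191,0.088,-0.038,0,0,0]
  ]
}}

```text
t: 35.6
tool_pos: [0.5709, -0.0617, 0.1338]
tool_rot: [-1.205, -1.207, 1.211]
contact_force: [-0.3, 0.6, -4.2]
opening: 0.0402
```

```bash
python3 - <<'E'
from h import *
delta([.573,-.0622,.1257])
d=get_image("wrist"); s=get_image("scene"); 
im=np.hstack([d["frame"],s["frame"]])[:,:,::-1]; cv2.imwrite("pics/w17.png",cv2.resize(im,(800,300)))
delta([.573,-.0622,.1257])
E
```

```text
t 35.60 open 0.0402 F [-0.3  0.6 -4.2] pos [ 0.5709 -0.0617  0.1338]  d [-0.0005  0.0081 -0.0022]  w [-0.23  0.03  0.07]
t 35.70 open 0.0405 F [ 0.5  0.2 -3.3] pos [ 0.5717 -0.0621  0.1353]  d [-0.0001  0.0096 -0.0013]  w [-0.11  0.02  0.04]
```

View pics/w17.png

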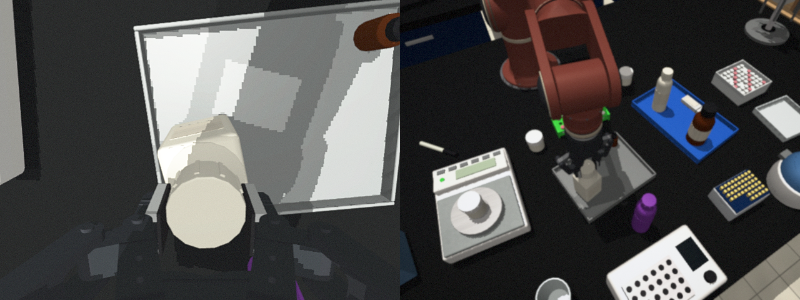

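Emit:
{"op": "send_rows", "data": {
  "deltas": [
    [-1,0,0.003,-0.001,0,0,0],
    [-1,0,0.006,-0.001,0,0,0],
    [-1,0,0.008,-0.001,0,0,0],
    [-1,0,0.0095,-0.001,0,0,0],
    [-1,0,0.0105,-0.001,0,0,0],
    [-1,0,0.0105,-0.001,0,0,0],
    [-0.2,0,0.0105,-0.001,0,0,0],
    [0,0,0.0105,-0.001,0,0,0],
    [0.3,0,0.0105,-0.001,0,0,0],
    [0.5,0,0.0105,-0.001,0,0,0]
  ]
}}

```text
t: 36.95
tool_pos: [0.5739, -0.0628, 0.1269]
tool_rot: [-1.211, -1.21, 1.208]
contact_force: [0.5, 0.1, 0.2]
opening: 0.0638
```

```bash
python3 - <<'E'
from h import *
delta([.413,.302,.25])
E
```

```text
t 36.95 open 0.0638 F [0.5 0.1 0.2] pos [ 0.5739 -0.0628  0.1269]  d [ 0.3647 -0.1234  0.1608]  w [ 0.08 -0.02 -0.01]
```

Rise, then go to the slim bottle (tall: travel at z 0.25).

Emit:
{"op": "send_rows", "data": {
  "deltas": [
    [1,0,-0.015,0,0,0,0],
    [1,0,-0.05,0,0,0,0],
    [1,0,-0.1,0,0,0,0],
    [1,0.02,-0.13,0.009,0,0,0],
    [1,0.07,-0.13,0.031,0,0,0],
    [1,0.125,-0.13,0.055,0,0,0],
    [1,0.18,-0.13,0.079,0,0,0],
    [1,0.235,-0.13,0.104,0,0,0],
    [1,0.29,-0.13,0.128,0,0,0],
    [1,0.33,-0.13,0.145,0,0,0]
  ]
}}

```text
t: 38.2
tool_pos: [0.4275, 0.2694, 0.2578]
tool_rot: [-1.21, -1.212, 1.208]
contact_force: [-0.4, 0.1, 0.1]
opening: 0.0851
```

Emit:
{"op": "send_rows", "data": {
  "deltas": [
    [1,0.025,0,0.011,0,0,0],
    [1,0.035,0,0.016,0,0,0],
    [1,0.035,0,0.016,0,0,0],
    [1,0.035,0.015,0.016,0,0,0],
    [1,0.035,0.03,0.016,0,0,0],
    [1,0.035,0.03,0.016,0,0,0],
    [1,0.035,0.03,0.016,0,0,0],
    [1,0.035,0.03,0.016,0,0,0],
    [1,0.035,0.03,0.016,0,0,0],
    [1,0.035,0.03,0.016,0,0,0]
  ]
}}

```text
t: 39.45
tool_pos: [0.4127, 0.3024, 0.2265]
tool_rot: [-1.21, -1.21, 1.208]
contact_force: [-0.6, 0.2, 0.4]
opening: 0.0852
```

```bash
python3 - <<'E'
from h import *
delta([.413,.302,.15])
d=get_image("wrist"); s=get_image("scene"); 
im=d["frame"][:,:,::-1].copy()
th=np.linspace(0,6.28,60)
for u in proj(d,np.c_[.413+.016*np.cos(th),.302+.016*np.sin(th),0*th+.162]): cv2.circle(im,tuple(int(v) for v in u.clip(-1000,1000)),1,(0,0,255),-1)
im=np.hstack([im,s["frame"][:,:,::-1]]); cv2.imwrite("pics/w18.png",cv2.resize(im,(800,300)))
E
```

```text
t 39.45 open 0.0852 F [-0.6  0.2  0.4] pos [0.4127 0.3024 0.2265]  d [-0.0005  0.0765 -0.0003]  w [ 0.05 -0.01  0.02]
```

View pics/w18.png

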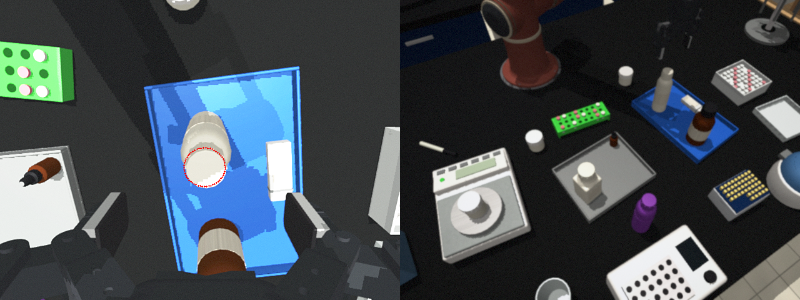

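Emit:
{"op": "send_rows", "data": {
  "deltas": [
    [1,0,0.02,0,0,0,0],
    [1,0,0.045,0,0,0,0],
    [1,0,0.066,0,0,0,0],
    [1,0,0.074,0,0,0,0],
    [1,0,0.076,0,0,0,0],
    [1,0,0.076,0,0,0,0],
    [0,0,0.076,0,0,0,0],
    [-1,0,0.076,0,0,0,0],
    [-1,0,0.076,0,0,0,0],
    [-1,0,0.076,0,0,0,0]
  ],
  "newtons": 45
}}

```text
t: 40.8
tool_pos: [0.413, 0.3025, 0.1508]
tool_rot: [-1.21, -1.21, 1.208]
contact_force: [1.2, -0.2, 1.9]
opening: 0.0307
```

```bash
python3 - <<'E'
from h import *
delta([.503,.002,.25])
E
```

```text
t 40.80 open 0.0307 F [ 1.2 -0.2  1.9] pos [0.413  0.3025 0.1508]  d [-0.3004 -0.0993 -0.0903]  w [ 0.08 -0.02  0.03]
```

Emit:
{"op": "send_rows", "data": {
  "deltas": [
    [-1,0,-0.01,0,0,0,0],
    [-1,0,-0.035,0,0,0,0],
    [-1,0,-0.065,0,0,0,0],
    [-1,0,-0.09,0,0,0,0],
    [-1,-0.01,-0.1,-0.003,0,0,0],
    [-1,-0.03,-0.1,-0.01,0,0,0],
    [-1,-0.06,-0.1,-0.02,0,0,0],
    [-1,-0.095,-0.1,-0.03,0,0,0],
    [-1,-0.13,-0.1,-0.04,0,0,0],
    [-1,-0.165,-0.1,-0.05,0,0,0]
  ]
}}

```text
t: 42.05
tool_pos: [0.4621, 0.1355, 0.2491]
tool_rot: [-1.209, -1.207, 1.21]
contact_force: [0.8, 0.2, -1.7]
opening: 0.0305
```

Emit:
{"op": "send_rows", "data": {
  "deltas": [
    [-1,-0.035,0,-0.01,0,0,0],
    [-1,-0.075,0,-0.021,0,0,0],
    [-1,-0.11,0,-0.032,0,0,0],
    [-1,-0.13,0,-0.038,0,0,0],
    [-1,-0.135,0.015,-0.04,0,0,0],
    [-1,-0.135,0.04,-0.04,0,0,0],
    [-1,-0.135,0.065,-0.04,0,0,0],
    [-1,-0.135,0.082,-0.04,0,0,0],
    [-1,-0.135,0.09,-0.04,0,0,0],
    [-1,-0.135,0.092,-0.04,0,0,0]
  ]
}}

```text
t: 43.3
tool_pos: [0.5023, 0.0025, 0.1578]
tool_rot: [-1.209, -1.209, 1.209]
contact_force: [0.6, 0.7, -1.7]
opening: 0.0305
```

```bash
python3 - <<'E'
from h import *
d=get_image("wrist"); s=get_image("scene"); 
im=np.hstack([d["frame"],s["frame"]])[:,:,::-1]; cv2.imwrite("pics/w19.png",cv2.resize(im,(800,300)))
delta([.503,.002,.151])
E
```

```text
t 43.40 open 0.0308 F [ 0.2  0.9 -1.4] pos [0.5029 0.0023 0.1588]  d [-0.0003  0.0078 -0.0001]  w [ 0.07 -0.01 -0.01]
```

View pics/w19.png

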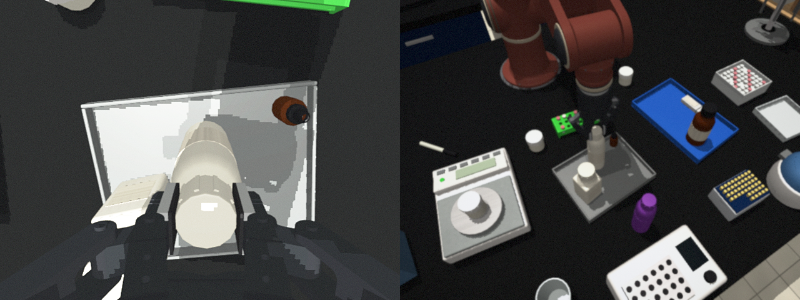

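Emit:
{"op": "send_rows", "data": {
  "deltas": [
    [-1,0,0.003,0,0,0,0],
    [-1,0,0.006,0,0,0,0],
    [-1,0,0.0075,0,0,0,0],
    [-1,0,0.0085,0,0,0,0],
    [-1,0,0.0085,0,0,0,0],
    [-1,0,0.0085,0,0,0,0],
    [-0.3,0,0.0085,0,0,0,0],
    [-0.1,0,0.0085,0,0,0,0],
    [0.2,0,0.0085,0,0,0,0],
    [0.4,0,0.0085,0,0,0,0]
  ]
}}

```text
t: 44.65
tool_pos: [0.5022, 0.0023, 0.1493]
tool_rot: [-1.209, -1.209, 1.209]
contact_force: [-0.3, -0.4, 0.3]
opening: 0.0596
```

```bash
python3 - <<'E'
from h import *
delta([.581,.322,.25])
E
```

```text
t 44.65 open 0.0596 F [-0.3 -0.4  0.3] pos [0.5022 0.0023 0.1493]  d [ 0.3197 -0.1008 -0.0786]  w [-0.02 -0.02  0.  ]
```

Emit:
{"op": "send_rows", "data": {
  "deltas": [
    [0.6,0,-0.015,0,0,0,0],
    [0.6,0,-0.05,0,0,0,0],
    [1,0,-0.085,0,0,0,0],
    [1,0.02,-0.1,-0.005,0,0,0],
    [1,0.065,-0.1,-0.016,0,0,0],
    [1,0.12,-0.1,-0.03,0,0,0],
    [1,0.175,-0.1,-0.043,0,0,0],
    [1,0.23,-0.1,-0.057,0,0,0],
    [1,0.28,-0.1,-0.069,0,0,0],
    [1,0.305,-0.1,-0.075,0,0,0]
  ]
}}

```text
t: 45.9
tool_pos: [0.5778, 0.3099, 0.2507]
tool_rot: [-1.209, -1.212, 1.21]
contact_force: [0.1, -0.7, -0.3]
opening: 0.0851
```

Emit:
{"op": "send_rows", "data": {
  "deltas": [
    [1,0.012,0,-0.003,0,0,0],
    [1,0.015,0.01,-0.004,0,0,0],
    [1,0.015,0.03,-0.004,0,0,0],
    [1,0.015,0.045,-0.004,0,0,0],
    [1,0.015,0.045,-0.004,0,0,0],
    [1,0.015,0.045,-0.004,0,0,0],
    [1,0.015,0.045,-0.004,0,0,0],
    [1,0.015,0.045,-0.004,0,0,0],
    [1,0.015,0.045,-0.004,0,0,0],
    [1,0.015,0.045,-0.004,0,0,0]
  ]
}}

```text
t: 47.15
tool_pos: [0.5816, 0.3223, 0.2049]
tool_rot: [-1.21, -1.209, 1.209]
contact_force: [-0.8, 0.2, 0.7]
opening: 0.0854
```

```bash
python3 - <<'E'
from h import *
delta([.581,.322,.14])
d=get_image("wrist"); s=get_image("scene"); 
im=d["frame"][:,:,::-1].copy()
th=np.linspace(0,6.28,60)
for u in proj(d,np.c_[.581+.02*np.cos(th),.322+.02*np.sin(th),0*th+.15]): cv2.circle(im,tuple(int(v) for v in u.clip(-1000,1000)),1,(0,0,255),-1)
im=np.hstack([im,s["frame"][:,:,::-1]]); cv2.imwrite("pics/w20.png",cv2.resize(im,(800,300)))
E
```

```text
t 47.15 open 0.0854 F [-0.8  0.2  0.7] pos [0.5816 0.3223 0.2049]  d [-0.0003  0.0649  0.0006]  w [ 0.03 -0.01  0.  ]
```

View pics/w20.png

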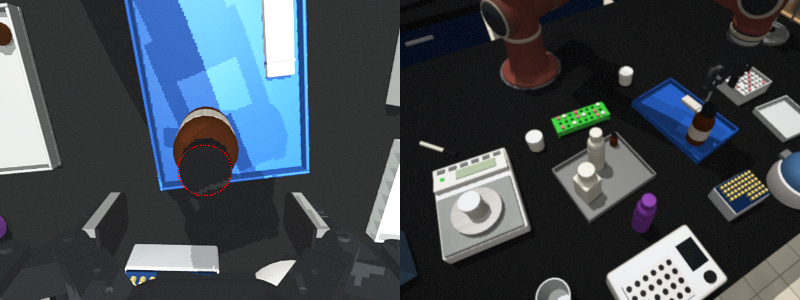

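Emit:
{"op": "send_rows", "data": {
  "deltas": [
    [1,0,0.015,0,0,0,0],
    [1,0,0.035,0,0,0,0],
    [1,0,0.055,0,0,0,0],
    [1,0,0.063,0,0,0,0],
    [1,0,0.065,0,0,0,0],
    [1,0,0.065,0,0,0,0],
    [0,0,0.065,0,0,0,0],
    [-1,0,0.065,0,0,0,0],
    [-1,0,0.065,0,0,0,0],
    [-1,0,0.065,0,0,0,0]
  ],
  "newtons": 50
}}

```text
t: 48.5
tool_pos: [0.5821, 0.3223, 0.1406]
tool_rot: [-1.21, -1.21, 1.208]
contact_force: [-0.1, -0.0, 2.3]
opening: 0.0385
```

```bash
python3 - <<'E'
from h import *
delta([.5563,.0722,.24])
E
```

```text
t 48.50 open 0.0385 F [-0.1 -0.   2.3] pos [0.5821 0.3223 0.1406]  d [-0.2501 -0.0996  0.0255]  w [ 0.1  -0.03  0.02]
```

Emit:
{"op": "send_rows", "data": {
  "deltas": [
    [-1,0,-0.01,0,0,0,0],
    [-1,0,-0.03,0,0,0,0],
    [-1,0,-0.06,0,0,0,0],
    [-1,0,-0.085,0,0,0,0],
    [-1,-0.01,-0.1,0.001,0,0,0],
    [-1,-0.03,-0.1,0.003,0,0,0],
    [-1,-0.06,-0.1,0.006,0,0,0],
    [-1,-0.09,-0.1,0.009,0,0,0],
    [-1,-0.12,-0.1,0.012,0,0,0],
    [-1,-0.15,-0.1,0.015,0,0,0]
  ]
}}

```text
t: 49.75
tool_pos: [0.5652, 0.1699, 0.2378]
tool_rot: [-1.208, -1.206, 1.21]
contact_force: [-0.2, 0.2, -1.9]
opening: 0.0387
```

Emit:
{"op": "send_rows", "data": {
  "deltas": [
    [-1,-0.03,0,0.003,0,0,0],
    [-1,-0.06,0,0.006,0,0,0],
    [-1,-0.085,0,0.009,0,0,0],
    [-1,-0.097,0,0.01,0,0,0],
    [-1,-0.1,0.01,0.01,0,0,0],
    [-1,-0.1,0.035,0.01,0,0,0],
    [-1,-0.1,0.06,0.01,0,0,0],
    [-1,-0.1,0.08,0.01,0,0,0],
    [-1,-0.1,0.089,0.01,0,0,0],
    [-1,-0.1,0.091,0.01,0,0,0]
  ]
}}

```text
t: 51.0
tool_pos: [0.5563, 0.0725, 0.1481]
tool_rot: [-1.209, -1.209, 1.21]
contact_force: [-0.2, -0.1, -2.3]
opening: 0.0387
```

```bash
python3 - <<'E'
from h import *
d=get_image("wrist"); s=get_image("scene"); 
im=np.hstack([d["frame"],s["frame"]])[:,:,::-1]; cv2.imwrite("pics/w21.png",cv2.resize(im,(800,300)))
delta([.5573,.0722,.1406])
E
```

```text
t 51.10 open 0.0383 F [-0.3 -0.2 -2.7] pos [0.557  0.0724 0.1493]  d [-0.0002  0.0087 -0.0003]  w [ 0.07 -0.01  0.  ]
```

View pics/w21.png

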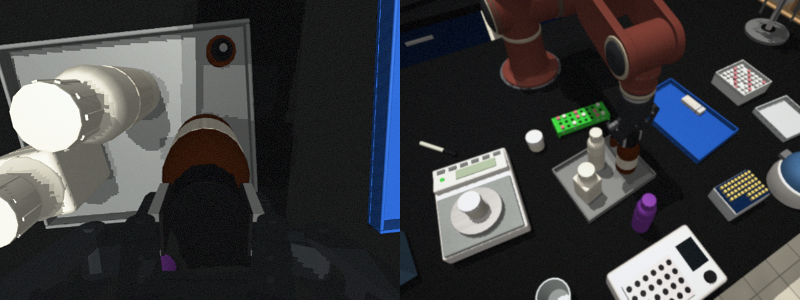

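Emit:
{"op": "send_rows", "data": {
  "deltas": [
    [-1,0,0.003,0,0,0,0],
    [-1,0,0.006,0,0,0,0],
    [-1,0,0.008,0,0,0,0],
    [-1,0,0.009,0,0,0,0],
    [-1,0,0.0095,0,0,0,0],
    [-1,0,0.0095,0,0,0,0],
    [-0.2,0,0.0095,0,0,0,0],
    [0,0,0.0095,0,0,0,0],
    [0.3,0,0.0095,0,0,0,0],
    [0.5,0,0.0095,0,0,0,0]
  ]
}}

```text
t: 52.35
tool_pos: [0.5564, 0.0723, 0.1389]
tool_rot: [-1.209, -1.209, 1.209]
contact_force: [-0.4, -0.0, -0.3]
opening: 0.064
```

Emit:
{"op": "send_rows", "data": {
  "deltas": [
    [0.5,0,-0.015,0,0,0,0],
    [0.5,0,-0.05,0,0,0,0],
    [0.5,0,-0.085,0,0,0,0],
    [0.5,0.02,-0.12,0,0,0,0],
    [1,0.07,-0.13,0.02,0,0,0],
    [1,0.12,-0.13,0.04,0,0,0],
    [1,0.17,-0.13,0.06,0,0,0],
    [1,0.22,-0.13,0.07,0,0,0],
    [1,0.27,-0.13,0.08,0,0,0],
    [1,0.31,-0.13,0.08,0,0,0]
  ]
}}

```text
t: 53.6
tool_pos: [0.4759, 0.3844, 0.2707]
tool_rot: [-1.209, -1.212, 1.208]
contact_force: [-0.0, -0.2, -0.4]
opening: 0.0853
```

Emit:
{"op": "send_rows", "data": {
  "deltas": [
    [1,0.03,0,0.01,0,0,0],
    [1,0.07,0,0.03,0,0,0],
    [1,0.11,0,0.05,0,0,0],
    [1,0.15,0,0.07,0,0,0],
    [1,0.18,0,0.09,0,0,0],
    [1,0.2,0,0.1,0,0,0],
    [1,0.2,0,0.1,0,0,0],
    [1,0.2,0,0.1,0,0,0],
    [1,0.2,0,0.1,0,0,0],
    [1,0.2,0,0.1,0,0,0]
  ]
}}

```text
t: 54.85
tool_pos: [0.3773, 0.5816, 0.2693]
tool_rot: [-1.21, -1.208, 1.208]
contact_force: [0.9, -0.6, 0.2]
opening: 0.0853
```

```bash
python3 - <<'E'
from h import *
s=get_image("scene"); t=get_image("top")
cv2.imwrite("pics/f_scene.png",s["frame"][:,:,::-1]); cv2.imwrite("pics/f_top.png",t["frame"][:,:,::-1])
a=cv2.imread("pics/top0.png"); b=t["frame"][:,:,::-1]
f=lambda i:cv2.resize(i[150:265,255:390],None,fx=3,fy=3,interpolation=cv2.INTER_CUBIC)
s2=cv2.imread("pics/scene0.png")
cv2.imwrite("pics/f_cmp.png",np.vstack([np.hstack([f(a),f(b)])]))
delta([.5,.5,.25])
E
```

```text
t 54.95 open 0.0855 F [-0.2 -0.   0.6] pos [0.3771 0.5819 0.2692]  d [-0.0817  0.0193 -0.123 ]  w [ 0.02 -0.07 -0.  ]
```

View pics/f_cmp.png

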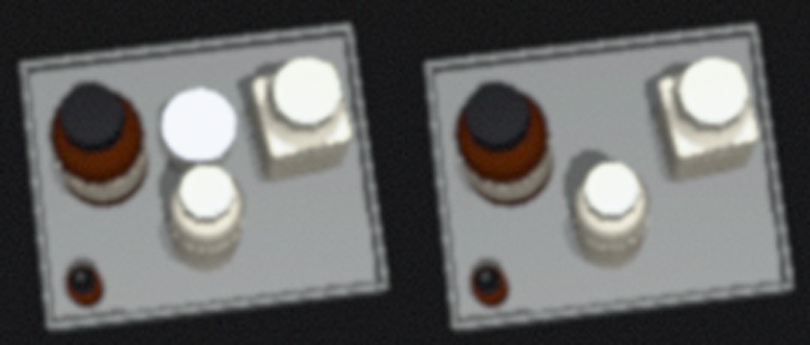

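View pics/f_scene.png

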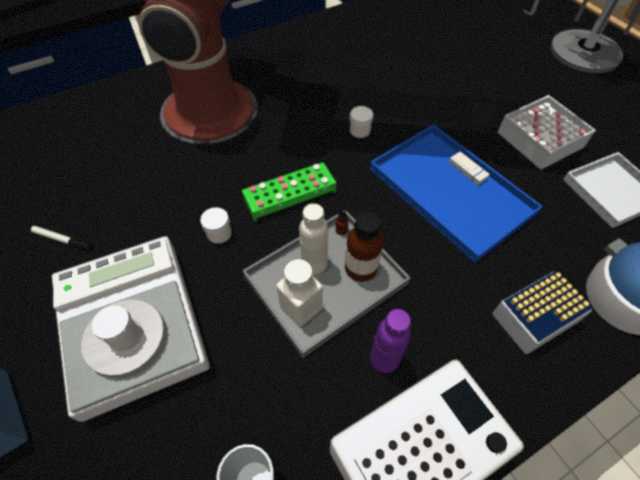

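Compared with the first top image, all three bottles are within about 1 px (2 mm) of where they started. The jar is upright in the middle of the pan, and the gripper is clear of everything.

```bash
python3 -c "
from station import *
print(finish_job())"
```

```text
the job is handed in; nothing more can be done
None
```

The job is done and handed in at about 55 s of the 138 s allowed. I stood the amber, slim and square bottles in the blue tray, gripping each by its cap, then set the jar from the reagent tray on the balance. After that I put the square, slim and amber bottles back on their own spots.

**Last checks:**
- **Jar:** after I let go, it and the pan lay on the outlines I had measured for them in the wrist image, so it is within a few mm of the pan's centre. The last scene picture shows it upright.
- **Bottles:** all three are upright, and compared by eye with the first top picture they are within about 2 mm of where they started.
- **Bystanders and arm:** the dropper bottle and slide mailer look unmoved, and the gripper is open and clear of everything.

No check failed. The only disagreement was in the first measurements, where the scene camera differed from the top camera by about 1.3 px (roughly 3 mm), well inside the 15 mm allowed.

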